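# Load a stick bundle under the pull-knob keeper

### The arm

A 6-joint arm with a two-finger parallel gripper is mounted at the origin on a cart in front of the work surface, level with it; the furniture and walls round the work are solid. World frame = base frame: x ahead of the robot, y to its left, z up, the work surface at z = 0. Lengths are in m, angles in rad, forces in N, time in s.
With the tool pointing down it reaches from about 0.35 to 0.925 m from the base axis. Payload 6.4 kg.
Tool frame: the origin (TCP) lies between the finger pads; the fingertips stand 11 mm ahead of it and the grasp point (between the pads) lies 8 mm behind it (r.tcp_to_tips is the z of the fingertips in the tool frame, in m); z points along the fingers, y is the line along which they close (so a half turn about z gives the same grasp; the last joint's range is limited). The gripper opens to 94 mm and grips with 3 to 60 N. Pads are 16 mm wide; open, the fingers measure 119 mm over their backs; the gripper's body (75 mm by 177 mm) begins 78 mm behind the grasp point.
Start: joints at [-1.423, 0.245, 1.558, -0, 1.339, -0.174], TCP at [0.206, -0.617, 0.216] pointing down, gripper open.
Joint ranges: [-3.13, 3.13], [-1.02, 2.26], [0.13, 2.54], [-0.95, 4.09], [0.21, 2.88], [-2.74, 2.74]. Speed limits (rad/s): [2.57, 2.57, 3.14, 3.14, 3.14, 3.14].

### API

Orientations are given as a rotation vector (axis times angle).
In Python, from rig import state, cams, ticket, r gives the robot as it stands.
- The arm moves only by the shell command python3 -m jog 'ROWS' [FORCE]. ROWS is JSON, a list of rows, each a list of 3 entries, a list of its own where there are three numbers: the finger opening in mm, from 0 to 94, then the shift along the tool's x, y, z in mm, then the turn, a rotation vector about the tool's x, y, z in degrees. In form: [[grip, [tx, ty, tz], [ax, ay, az]], ...]. A call has 1 to 10 rows; each row shifts and turns the commanded pose from where the row before left it, along the tool's axes as they then stand; what a row does not reach is not made up. A row lasts 1/8 s, in which the tool goes at most 62.5 mm and 10.7 degrees, less where a joint would pass 70% of its speed; a pose out of reach is approached as far as the arm can. A call with a gripper value outside its range is refused whole. The fingers move at their own pace and stop on an object; FORCE is the grip in N (left out, the last holds). Time passes only in rows, so rows that do not move let the fingers close. It gives the time, the measured TCP pose, the force, the opening and the grip force at its end, in the units of the state.
- state(): the state, without advancing time (a new reading comes with each control period).
- cams.get_image(name): name is "scene" or "top"; returns a dict with "color" (480x640x3 uint8, red, green, blue), "intrinsics" (3x3 intrinsics, pixels), "R" (3x3) and "t" (3): a world point X has camera coordinates R X + t. Camera axes: x right, y down, z forward; pixel columns grow to the right and rows downward; lengths in m; the calibration is good to about 2 mm. A picture is of the moment at which its call begins. There is no depth.
- ticket.close_job(): hands the job in; it is judged then, once.
The state is a dict: "time_s": time; "joint_pos": joint angles; "qd": joint speeds; "tau": joint torques, N m; "position": TCP position; "orientation": TCP orientation; "wrist_force": force on the tool from outside, world axes, zero at the start; "ft_torque": the same for the moment, N m; "gripper_width": opening from 0.0 (shut) to 1.0 (fully open); "gripper_force": force on a finger pad.
Only numpy, scipy, OpenCV 4.12 (cv2) and the standard library are available. Lean on these libraries where they do the work, as an engineer would, in place of code of your own. Each camera call takes 0.05 s, during which the arm holds its last target. There are 200 camera calls.

### The job

Load the stick magazine with the bundle that has red bands: pull the red knob on the sloping console straight out until it clicks and stays out, so that the keeper bars draw back, and lay the red-banded bundle flat on the floor of the white tray, lengthwise. Then let go of it and push the knob fully home again, so that the bars close over the bundle; leave the blue-banded bundle, the mould cups and the tub where they are.

Things in the scene. Friction and masses are not known exactly. Their poses are not given: they have to be found in the camera images.
- magazine: fixed stick magazine: steel base plate (x -110 to +90 mm, y +-135 mm, 6 mm thick), white tray at its -y side, white console at its +y side (x -35 to +95, y 15 to 125 mm, back 100 mm high), its front face leaning back 26 degrees from level; low box before it (x -75 to -30, y 15 to 70, 42 mm high). Origin on the table under the plate; x runs from console front to back, y from tray to console, z up
- roof_edge (a point): middle of the front edge of a clear guard roof, 84 mm wide (y), 6 mm thick, 268 mm above the table, on two posts at the console's back; axes as the magazine's. The roof runs back (+x) from here, close behind and above the knob, so an upright tool over the knob would hit it; a tool in line with the knob's axis has free room
- tray_floor (a point): centre of the tray's floor, on its upper face, 8 mm above the table; axes as the magazine's. Inside, the tray is 140 mm long (x) and 54 mm wide (y), open above. End and corner walls stand 16 mm above the floor; the long sides have no wall from x = -48 to +48 mm, to give room for fingers
- knob_grip (a point): centre of the red knob's head, on its axis; moves with the knob. z points out along the axis, the way it is pulled (leaning 0.45 rad from vertical to the magazine's -x); y is the magazine's y. Head 40 mm in diameter, reaching 13 mm each way along the axis from here, on a 12 mm stem; when home, 20 mm lie between head and face, with a collar 26 mm in diameter, 10 mm high, round the stem
- pull_knob (a joint): travel of the red knob along its axis in m: 0 fully home, 0.030 out at its click (both are stops). An over-centre spring holds it at both ends: about 10 N start it off either end; past half-way it snaps on to the other end by itself
- keeper (a joint): how far the two keeper bars are drawn back, in m, linked to the knob (1.5 x its travel). The dark bars with yellow tips are 10 mm wide, at x = +-40 mm of the tray's centre, 28 to 38 mm above the table, and come out of the console's side: at 0 they reach across the tray 16 mm past its middle line; at 0.045 their tips stop 29 mm short of it, clear of the bundle's place
- red_mid (a point): centre of the bundle of lolly sticks with red bands, 35 x 117 x 14 mm, 30 g, lying flat on the table; its long axis is this point's y, z up, the centre 7 mm above what it lies on
- blue_mid (a point): centre of the like bundle with blue bands, 35 x 117 x 17 mm, which is to be left alone; long axis y
- cup_a: grey steel lolly mould standing on its rim, 38 x 64 x 95 mm, origin under its centre; a bystander
- cup_b: second like mould, a bystander
- cup_c: third like mould, a bystander
- tub: clear food tub with a blue lid, 89 x 129 x 60 mm, origin under its centre; a bystander
- crate_corner (a point): fixed point: upper corner nearest the robot of the big bagged stick crate, 318 mm above the table. The crate's sides go straight down from it; from here one side runs off at 12 degrees from +x (towards +y), the other at 78 degrees from +x towards -y. Solid: pass in front of it (smaller x) when crossing between the bundles and the magazine

How it is judged:
On the way, in this order (a step that is already met when the one before it is completed fails the run):
1. the knob is pulled out to its click while the red-banded bundle still lies outside the tray (value of joint pull_knob above 0.026 m and horizontal distance between red_mid and tray_floor above 0.06 m), for 0.2 s.
2. with the knob out, the red-banded bundle lies in the tray, let go (value of joint pull_knob above 0.026 m and horizontal distance between red_mid and tray_floor below 0.018 m and z of red_mid in the frame of tray_floor below 0.012 m and angle between the y axis of red_mid and the x axis of tray_floor, either way round below 0.25 rad and contact force between red_bundle and the fingers below 0.05 N), for 0.2 s.
At the end, for the whole second after the job is handed in: The knob is home (within 3 mm) with the keeper bars closed, and the red-banded bundle lies at rest and flat on the tray's floor beneath them, its centre within 18 mm of the tray's centre, lengthwise within 0.25 rad (value of joint pull_knob below 0.003 m and value of joint keeper below 0.006 m and horizontal distance between red_mid and tray_floor below 0.018 m and z of red_mid in the frame of tray_floor below 0.012 m and angle between the y axis of red_mid and the x axis of tray_floor, either way round below 0.25 rad and angle between red_mid's own z axis and vertical below 0.1 rad and linear speed of red_bundle below 0.02 m/s); the robot touches nothing.
It fails at once if the blue-banded bundle is moved by more than 25 mm (distance of blue_mid from where it was at the start of the episode above 0.025 m).
It fails at once if a mould cup or the tub is moved by more than 25 mm (distance of any of cup_a, cup_b, cup_c, tub from where it was at the start of the episode above 0.025 m).
It also fails if it takes over 72 s, if anything falls off the work surface, if the arm or the gripper's body presses on something with over 40 N, if the wrist force passes 120 N, or if a joint passes its speed limit or range.

## Working session

There is one attempt and no reset: what is moved stays moved. The work goes in short steps, Python scripts to look and compute and a shell command to move; the robot and the scene stay as the last step left them, time stands still between calls to the robot, and variables do not carry over. Pictures are saved under pics/ and viewed, at most 10 in all, crops included, and the job is handed in when it is done.

```bash
ls; mkdir -p pics
python3 - <<'E'
from rig import state,cams,ticket,r
import cv2,numpy as np
s=state();print(s)
for n in("scene","top"):
    i=cams.get_image(n);cv2.imwrite(f"pics/{n}0.png",i["color"][:,:,::-1]);np.savez(f"{n}_cal",K=i["intrinsics"],R=i["R"],t=i["t"])
    print(n,i["intrinsics"],-i["R"].T@i["t"])
E
```

```text
pics
{'time_s': 0.0, 'joint_pos': array([-1.42311044e+00,  2.45780923e-01,  1.55900343e+00, -1.65186884e-05,
        1.33868712e+00, -1.74085028e-01]), 'qd': array([ 0.00129091,  0.00068515, -0.00119844,  0.00152598, -0.00068258,
       -0.00021963]), 'tau': array([-7.40090468e-05, -4.15840816e+01, -3.14596975e+01,  6.84405444e-02,
        3.32518865e-02, -1.36153635e-04]), 'position': array([ 0.20548519, -0.61605773,  0.21537224]), 'orientation': array([-3.09916602e+00, -5.02963858e-01, -1.37019230e-05]), 'wrist_force': array([-0.95501192, -0.32241088, -0.5762448 ]), 'ft_torque': array([-0.00045668, -0.01021307, -0.10489273]), 'gripper_force': 0.0, 'gripper_width': 1.0025052052616494}
scene [[463.99731506   0.         318.43729306]
 [  0.         463.99731506 235.70273023]
 [  0.           0.           1.        ]] [-0.37523286  0.41587112  0.89884122]
top [[576.38910113   0.         317.5283561 ]
 [  0.         576.38910113 235.03056531]
 [  0.           0.           1.        ]] [ 0.19082657 -0.0643635   1.69142597]
```

View pics/scene0.png

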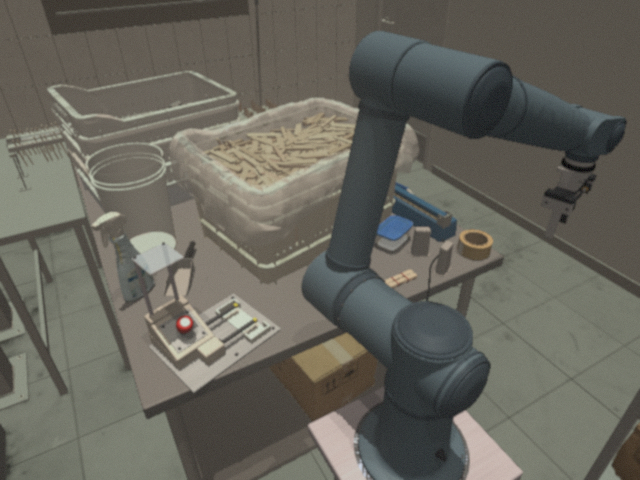

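View pics/top0.png

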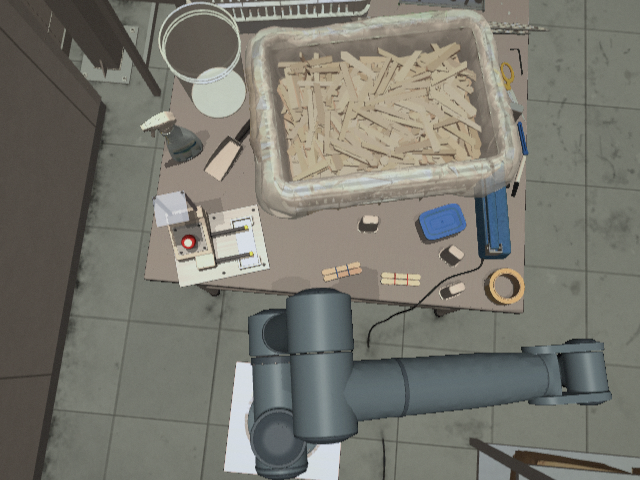

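The top picture shows the magazine around (215,245), the knob at (190,242), and two bundles at (341,271) and (401,279). The crate is above them. I'll enlarge both areas.

Run:
```python
import cv2,numpy as np
a=cv2.imread("pics/top0.png")
m=cv2.resize(a[185:295,145:275],None,fx=6,fy=5.4*6/5.4*0.9,interpolation=cv2.INTER_CUBIC) if 0 else cv2.resize(a[190:290,145:275],None,fx=6,fy=6,interpolation=cv2.INTER_CUBIC)
cv2.imwrite("pics/c1.png",m)
b=cv2.resize(a[255:295,315:430],None,fx=6.5,fy=6.5,interpolation=cv2.INTER_CUBIC)
s=cv2.imread("pics/scene0.png")
c=cv2.resize(s[285:375,140:290],None,fx=5,fy=5,interpolation=cv2.INTER_CUBIC)[:330]
w=800
o=np.zeros((600,800,3),np.uint8);o[:b.shape[0],:b.shape[1]]=b;o[265:595,:750]=c
cv2.imwrite("pics/c2.png",o)
```

```text
(no output)
```

View pics/c1.png

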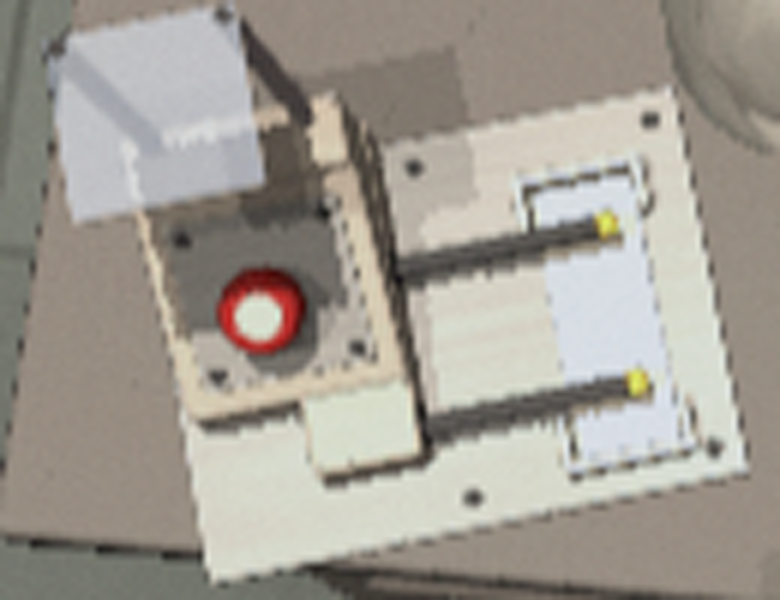

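View pics/c2.png

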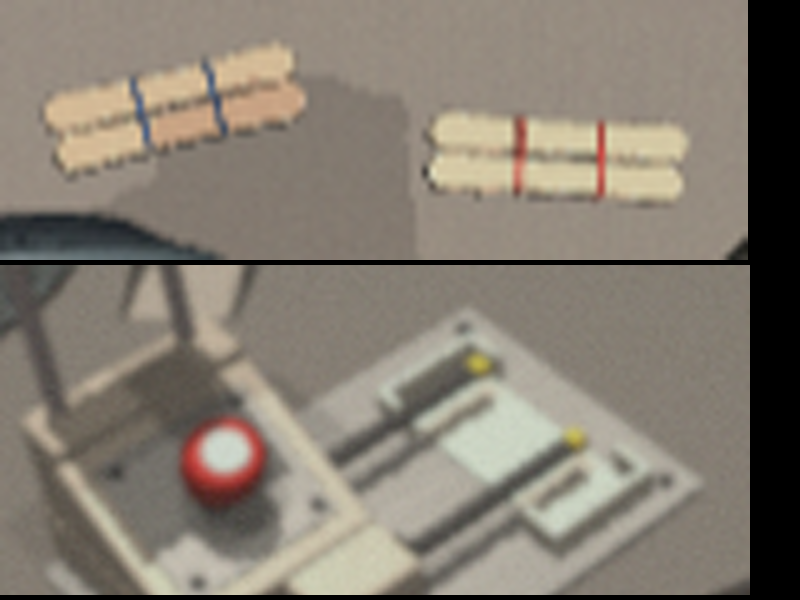

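c1 shows plate corners at crop (670,88), (748,470) and (215,582), and the knob's white top at (257,315). In c2, the red-banded bundle is the right one, with end middles at (430,152) and (686,170). The knob's white cap in the scene crop is at (227,452).

```bash
cat > h.py <<'E'
import numpy as np
from scipy.spatial.transform import Rotation as Ro
from scipy.optimize import least_squares
C={n:np.load(f"{n}_cal.npz") for n in("top","scene")}
def plane(n,uv,z):
    c=C[n];o=-c["R"].T@c["t"];d=c["R"].T@np.linalg.inv(c["K"])@[*uv,1];return o+d*(z-o[2])/d[2]
def tri(u1,u2):
    A=[];
    for n,u in(("top",u1),("scene",u2)):
        c=C[n];P=c["K"]@np.c_[c["R"],c["t"]];A+=[u[0]*P[2]-P[0],u[1]*P[2]-P[1]]
    x=np.linalg.svd(np.array(A))[2][-1];return x[:3]/x[3]
def proj(n,X):
    c=C[n];p=c["K"]@(c["R"]@X+c["t"]);return p[:2]/p[2]
E
python3 - <<'E'
from h import *
f=lambda u:np.array(u)/6+[145,190]
W=np.array([plane("top",f(u),.006)[:2] for u in((670,88),(748,470),(215,582))])
L=np.array([(.09,-.135),(-.11,-.135),(-.11,.135)])
g=lambda p:(L@np.array([[np.cos(p[2]),-np.sin(p[2])],[np.sin(p[2]),np.cos(p[2])]]).T+p[:2]-W).ravel()
q=least_squares(g,[.5,.3,0]);print("mag",q.x,q.fun*1e3)
# tray: inner floor corners, end walls tops: white corners (z=.024)
tc=np.mean([plane("top",f(u),.024) for u in((515,180),(640,158),(693,448),(570,475))],0);print("tray",tc)
Rm=Ro.from_euler('z',q.x[2])
loc=lambda X:Rm.inv().apply(X-np.r_[q.x[:2],0])
print("trayloc",loc(tc))
k=tri(f((257,315)),np.array((227,452-265))/5+[140,285]);print("knobtop",k,loc(k),proj("top",k),f((257,315)))
b=[plane("top",np.array(u)/6.5+[315,255],.012) for u in((430,152),(686,170))]
print("red",np.mean(b,0),b[1]-b[0],np.linalg.norm(b[1]-b[0]),np.degrees(np.arctan2(*(b[1]-b[0])[1::-1])))
for u in((50,140),(300,75)):print("blue",plane("top",np.array(u)/6.5+[315,255],.015))
for u in((255,183),(75,222)):print("roof",loc(plane("top",f(u),.268)))
for u in((370,212),):print("crate?",plane("top",u,.318),plane("top",(295,212),.318),plane("top",(255,190),.318))
ax=Rm.apply([-np.sin(.45),0,np.cos(.45)]);print("axis",ax,"grip",k-.013*ax)
for u in((369,222),(450,255),(453,291),(442,222)):print(plane("top",u,.07))
E
```

```text
mag [0.4887513  0.250446   0.30423743] [ 1.9856881  -1.27748935  0.33279233 -1.62191271 -2.31848044  2.89940206]
tray [0.49189106 0.16703352 0.024     ]
trayloc [-0.02199195 -0.08052239  0.024     ]
knobtop [0.4617245  0.31637094 0.10740063] [-0.00603676  0.07099368  0.10740063] [187.86088918 242.5159442 ] [187.83333333 242.5       ]
red [ 0.42403939 -0.29643763  0.012     ] [ 0.00223966 -0.11549781  0.        ] 0.11551952317728599 -88.88909624324764
blue [ 0.41253549 -0.06754857  0.015     ]
blue [ 0.45213303 -0.17748666  0.015     ]
roof [0.01237822 0.03369701 0.268     ]
roof [0.01180916 0.11048972 0.268     ]
crate? [ 0.54161241 -0.1686512   0.318     ] [0.52496496 0.01460054 0.318     ] [0.57171877 0.11845499 0.318     ]
axis [-0.41499003 -0.13030076  0.9004471 ] grip [0.46711937 0.31806485 0.09569481]
[ 0.57504952 -0.18671777  0.07      ]
[ 0.499565   -0.42400398  0.07      ]
[ 0.39744396 -0.43687795  0.07      ]
[ 0.59411557 -0.39679335  0.07      ]
```

```bash
cat >> h.py <<'E'
mp=np.array([.4888,.2504,0]);yaw=.304;Rm=Ro.from_euler('z',yaw)
knob=np.array([.4671,.3181,.0957]);ax=Rm.apply([-np.sin(.45),0,np.cos(.45)])
tray=np.array([.4919,.1670,.008]);red=np.array([.4240,-.2964,.007])
def frame(z,y):
    z=z/np.linalg.norm(z);y=y-z*(y@z);y/=np.linalg.norm(y);return Ro.from_matrix(np.c_[np.cross(y,z),y,z])
Rknob=frame(-ax,Rm.apply([0,-1,0])); Rtray=frame(np.array([0,0,-1.]),Rm.apply([0,-1,0]))
def rep(p,q,R):
    """tool-frame shift (mm) from pose p,R to q"""
    return np.round(R.inv().apply(np.array(q)-p)*1e3,1)
def turn(R,R2): return np.round((R.inv()*R2).as_rotvec(degrees=True),2)
def now():
    from rig import state
    s=state();return s["position"],Ro.from_rotvec(s["orientation"]),s
E
python3 - <<'E'
from h import *
p,R,s=now();A=[.38,-.25,.36];B=[.35,.18,.36]
print(rep(p,A,R),rep(A,B,R),turn(R,Rknob))
P=knob+.12*ax
print(P,rep(B,P,Rknob))
E
```

```text
[ 281.4 -292.4 -143.9] [ 107.5 -417.4    0.7] [-0.32 25.77  0.98]
[0.41729748 0.30247573 0.20375365] [ 22.9 -96.7 184.6]
```

```bash
python3 -m jog '[[94,[10,-10,-30],[0,0,0]],[94,[33,-35,-30],[0,0,0]],[94,[40,-41,-30],[0,0,0]],[94,[40,-41,-20],[0,0,0]],[94,[40,-41,-15],[0,0,0]],[94,[40,-41,-15],[0,0,0]],[94,[40,-41,-4],[0,0,0]],[94,[38,-42,0],[0,0,0]],[70,[0,0,0],[0,0,0]]]'
python3 -m jog '[[70,[11,-42,0],[0,0,0]],[70,[11,-42,0],[0,0,0]],[70,[11,-42,0],[0,0,0]],[70,[11,-42,0],[0,0,0]],[70,[11,-42,0],[0,0,0]],[70,[11,-42,0],[0,0,0]],[70,[11,-42,0],[0,0,0]],[70,[11,-42,0],[0,0,0]],[70,[11,-42,0],[0,0,0]],[70,[10,-40,0],[0,0,0]]]'
python3 - <<'E'
from h import *
p,R,s=now();P=knob+.12*ax
print(p,s["joint_pos"],turn(R,Rknob),rep(p,P,Rknob))
E
```

```text
time_s: 1.23
position: [0.3799, -0.2498, 0.3595]
orientation: [3.099, 0.512, 0.001]
wrist_force: [0.4, -0.4, 0.3]
gripper_width: 0.926
gripper_force: 0.0
time_s: 2.48
position: [0.3504, 0.1791, 0.3591]
orientation: [3.101, 0.501, -0.0]
wrist_force: [0.0, -0.6, 0.3]
gripper_width: 0.742
gripper_force: 0.0
[0.35038054 0.17913455 0.35914077] [ 1.82697031e-01 -4.83677379e-01  1.96824749e+00 -3.90644687e-04
  1.65728339e+00  1.43288693e+00] [-0.19 25.8   0.94] [ 23.1 -97.7 183.7]
```

```bash
python3 -m jog '[[70,[0,0,0],[0,6.5,0.3]],[70,[0,0,0],[0,6.5,0.3]],[70,[0,0,0],[0,6.5,0.3]],[70,[0,0,0],[0,6.3,0]],[70,[6,-24,10],[0,0,0]],[70,[6,-24,43],[0,0,0]],[70,[6,-25,43],[0,0,0]],[70,[5,-25,43],[0,0,0]],[70,[0,0,43],[0,0,0]],[70,[0,0,0],[0,0,0]]]'
python3 - <<'E'
from h import *
from rig import cams
import cv2
p,R,s=now()
print(p,s["joint_pos"],turn(R,Rknob),rep(p,knob,R))
o=np.zeros((600,800,3),np.uint8)
for i,(n,(x,y)) in enumerate((("top",(145,190)),("scene",(120,230)))):
    im=cams.get_image(n)["color"][:,:,::-1].copy()
    c=im[y:y+140,x:x+100];o[:560,i*400:(i+1)*400]=cv2.resize(c,None,fx=4,fy=4,interpolation=cv2.INTER_CUBIC)
    print(n,proj(n,knob+.013*ax),proj(n,p))
cv2.imwrite("pics/k1.png",o)
E
```

```text
time_s: 3.72
position: [0.4146, 0.3009, 0.2013]
orientation: [-2.967, -0.456, -0.665]
wrist_force: [-0.6, -0.4, -0.4]
gripper_width: 0.74
gripper_force: 0.0
[0.41462445 0.30092546 0.20130946] [ 0.4355567  -0.33343934  2.1933164  -0.07315018  0.8449839   1.73782569] [-0.08  0.5   0.04] [  4.8  -0.5 119.1]
top [187.84659598 242.52135978] [183.5644723  253.86839051]
scene [185.33001295 322.40015679] [190.91621845 302.79769475]
```

View pics/k1.png

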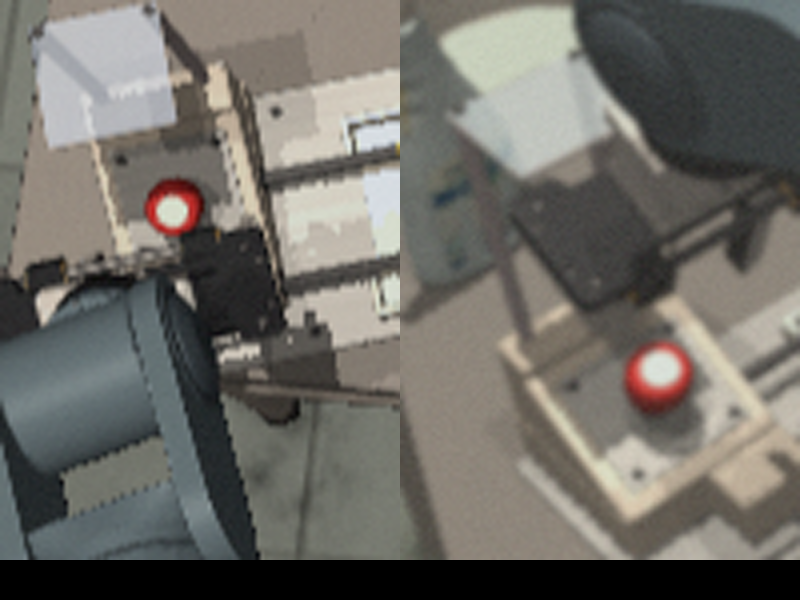

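The knob's cap shows at top (188.5,242.5) and scene (185,321.8), which matches the estimate. I'll go in along the axis and grip it.

```bash
python3 -m jog '[[56,[5,-0.5,0],[0,0.5,0]],[56,[0,0,25],[0,0,0]],[56,[0,0,25],[0,0,0]],[56,[0,0,25],[0,0,0]],[56,[0,0,20],[0,0,0]],[56,[0,0,14],[0,0,0]],[56,[0,0,10],[0,0,0]],[56,[0,0,4],[0,0,0]],[56,[0,0,0],[0,0,0]]]' 45
python3 - <<'E'
from h import *
p,R,s=now()
print(turn(R,Rknob),rep(p,knob,R))
E
python3 -m jog '[[30,[0,0,0],[0,0,0]],[30,[0,0,0],[0,0,0]],[30,[0,0,0],[0,0,0]],[30,[0,0,0],[0,0,0]]]' 45
```

```text
time_s: 4.95
position: [0.4721, 0.3211, 0.0984]
orientation: [-2.956, -0.455, -0.691]
wrist_force: [-0.7, -0.7, 0.7]
gripper_width: 0.595
gripper_force: 0.0
[-0.2  -0.57  0.05] [-6.3  1.4 -0.1]
time_s: 5.45
position: [0.4723, 0.32, 0.0983]
orientation: [-2.958, -0.457, -0.691]
wrist_force: [0.7, -7.5, 2.8]
gripper_width: 0.411
gripper_force: 45.0
```

```bash
python3 -m jog '[[56,[0,0,0],[0,0,0]],[56,[0,0,0],[0,0,0]],[56,[-6,0.7,2],[0,-0.5,0]],[56,[0,0,0],[0,0,0]],[30,[0,0,0],[0,0,0]],[30,[0,0,0],[0,0,0]],[30,[0,0,0],[0,0,0]],[30,[0,0,0],[0,0,0]]]' 45
python3 - <<'E'
from h import *
p,R,s=now()
print(turn(R,Rknob),rep(p,knob,R))
E
python3 -m jog '[[30,[0,0,-4],[0,0,0]],[30,[0,0,-5],[0,0,0]],[30,[0,0,-5],[0,0,0]],[30,[0,0,-5],[0,0,0]],[30,[0,0,-5],[0,0,0]],[30,[0,0,-5],[0,0,0]],[30,[0,0,-3],[0,0,0]],[30,[0,0,0],[0,0,0]],[30,[0,0,0],[0,0,0]]]'
```

```text
time_s: 6.45
position: [0.4679, 0.3185, 0.0934]
orientation: [-2.961, -0.457, -0.677]
wrist_force: [1.4, -5.1, 2.5]
gripper_width: 0.411
gripper_force: 45.0
[-0.14 -0.    0.08] [ 0.2  0.2 -2.5]
time_s: 7.58
position: [0.4551, 0.3145, 0.1207]
orientation: [-2.959, -0.455, -0.68]
wrist_force: [19.9, 5.2, -21.6]
gripper_width: 0.409
gripper_force: 45.0
```

```bash
python3 -m jog '[[60,[0,0,2],[0,0,0]],[60,[0,0,0],[0,0,0]],[60,[0,0,0],[0,0,0]],[60,[0,0,-20],[0,0,0]],[60,[0,0,-40],[0,0,0]],[60,[0,0,-40],[0,0,0]],[60,[0,0,-30],[0,0,0]],[60,[0,0,0],[0,0,0]]]'
python3 - <<'E'
from h import *
from rig import cams
import cv2
p,R,s=now()
print(p,s["wrist_force"])
im=cams.get_image("top")["color"][:,:,::-1]
cv2.imwrite("pics/k2.png",cv2.resize(im[190:290,145:275],None,fx=6,fy=6,interpolation=cv2.INTER_CUBIC))
# way to the bundle
A=np.array([.36,.15,.36]);B=np.array([.36,-.27,.30])
Rr=frame(np.array([0,0,-1.]),np.array([1.,-.02,0]))
print(rep(p,A,R),turn(R,Rtray),rep(A,B,Rtray),turn(Rtray,Rr),rep(B,red+[0,0,.12],Rr))
E
```

```text
time_s: 8.57
position: [0.4022, 0.2985, 0.2405]
orientation: [-2.956, -0.456, -0.686]
wrist_force: [-0.3, -0.4, -0.1]
gripper_width: 0.638
gripper_force: 0.0
[0.40217304 0.29845368 0.24049959] [-0.28992785 -0.38616669 -0.13438895]
[ -23.5  128.3 -145.2] [ -0.25 -26.16   0.12] [-125.7  400.7   60. ] [  0.     0.   -71.44] [-25.1  64.5 173. ]
```

View pics/k2.png

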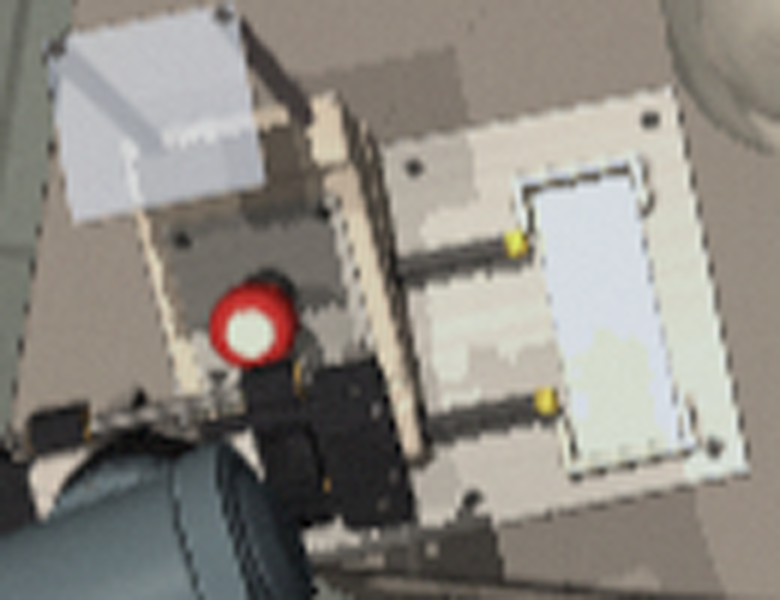

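The bars are drawn back (tips at (515,243) and (545,402) in the crop) and the knob stays out. Next is the red bundle.

```bash
python3 -m jog '[[60,[0,0,-30],[0,0,0]],[60,[0,0,-40],[0,0,0]],[60,[-6,32,-40],[0,0,0]],[60,[-6,32,-35],[0,0,0]],[60,[-6,32,0],[0,-6.5,0]],[60,[-6,32,0],[0,-6.5,0]],[60,[0,0,0],[0,-6.5,0]],[60,[0,0,0],[0,-6.5,0]]]'
python3 -m jog '[[60,[-12,40,0],[0,0,0]],[60,[-12,40,0],[0,0,0]],[60,[-12,40,0],[0,0,0]],[60,[-12,40,0],[0,0,0]],[60,[-12,40,0],[0,0,0]],[60,[-12,40,0],[0,0,0]],[60,[-12,40,0],[0,0,0]],[60,[-12,40,15],[0,0,0]],[60,[-12,40,15],[0,0,0]],[60,[-12,40,15],[0,0,0]]]'
python3 -m jog '[[60,[0,0,20],[0,0,-9]],[60,[0,0,20],[0,0,-9]],[60,[0,0,20],[0,0,-9]],[60,[0,0,20],[0,0,-9]],[60,[0,0,0],[0,0,-9]],[60,[0,0,0],[0,0,-9]],[60,[0,0,0],[0,0,-9]],[60,[0,0,0],[0,0,-8]],[60,[0,0,0],[0,0,0]]]'
python3 - <<'E'
from h import *
p,R,s=now();Rr=frame(np.array([0,0,-1.]),np.array([1.,-.02,0]))
print(p,s["joint_pos"],turn(R,Rr),rep(p,red+[0,0,.10],Rr))
E
```

```text
time_s: 9.62
position: [0.3595, 0.1491, 0.3561]
orientation: [-3.104, -0.476, 0.016]
wrist_force: [-0.0, 0.7, 0.2]
gripper_width: 0.643
gripper_force: 0.0
time_s: 10.88
position: [0.3648, -0.2692, 0.3093]
orientation: [-3.1, -0.478, 0.008]
wrist_force: [0.6, 0.1, 0.4]
gripper_width: 0.637
gripper_force: 0.0
time_s: 12.0
position: [0.3645, -0.2674, 0.2302]
orientation: [-2.246, -2.186, 0.002]
wrist_force: [-0.6, 0.7, -0.8]
gripper_width: 0.64
gripper_force: 0.0
[ 0.3644633  -0.26738429  0.23016406] [-0.88335057 -0.24886795  2.02571738 -0.00223808  1.37178653 -0.85577616] [-0.36 -0.22 -0.41] [-27.8  60.1 123.2]
```

```bash
python3 -m jog '[[60,[-7,15,10],[0,0,-1.3]],[60,[-7,15,30],[0,0,-1.3]],[60,[-7,15,30],[0,0,0]],[60,[-7,15,20],[0,0,0]],[60,[0,0,0],[0,0,0]],[60,[0,0,0],[0,0,0]]]'
python3 - <<'E'
from h import *
from rig import cams
import cv2
p,R,s=now()
print(p,R.as_matrix()[:,1],rep(p,red,R),proj("top",p),proj("top",red),proj("scene",red))
im=cams.get_image("top")["color"][:,:,::-1]; im2=cams.get_image("scene")["color"][:,:,::-1]
o=np.zeros((600,720,3),np.uint8)
o[:300,:720]=cv2.resize(im[250:300,330:450],None,fx=6,fy=6,interpolation=cv2.INTER_CUBIC)
o[300:]=cv2.resize(im2[235:310,360:540],None,fx=4,fy=4,interpolation=cv2.INTER_CUBIC)
cv2.imwrite("pics/r1.png",o)
E
```

```text
time_s: 12.75
position: [0.4244, -0.2954, 0.142]
orientation: [-2.197, -2.24, 0.003]
wrist_force: [0.8, 0.9, 0.5]
gripper_width: 0.635
gripper_force: 0.0
[ 0.42436569 -0.29536717  0.14201622] [ 0.99980743  0.01915741 -0.00425328] [ -1.3   0.2 135. ] [407.47256214 273.6021141 ] [400.57726838 279.99407751] [400.10724744 279.77054783]
```

View pics/r1.png

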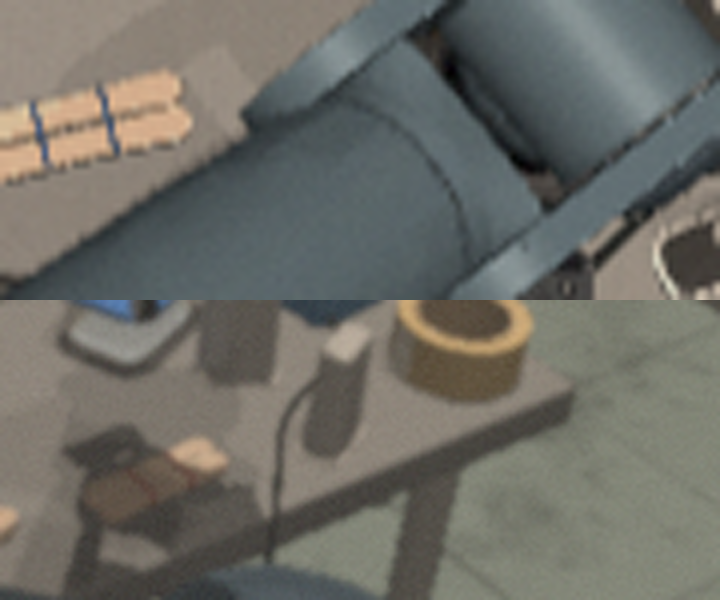

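The scene crop shows the red bundle centred near (398,280), as predicted. I'll descend and grip.

```bash
python3 -m jog '[[60,[-1,0,25],[0,0,0]],[60,[0,0,30],[0,0,0]],[60,[0,0,30],[0,0,0]],[60,[0,0,25],[0,0,0]],[60,[0,0,13],[0,0,0]],[60,[0,0,5],[0,0,0]],[60,[0,0,0],[0,0,0]]]' 20
python3 -m jog '[[20,[0,0,0],[0,0,0]],[20,[0,0,0],[0,0,0]],[20,[0,0,0],[0,0,0]],[20,[0,0,0],[0,0,0]]]' 20
python3 -m jog '[[20,[0,0,-10],[0,0,0]],[20,[0,0,-40],[0,0,0]],[20,[0,0,-50],[0,0,0]],[20,[0,0,-50],[0,0,0]],[20,[0,0,-40],[0,0,0]],[20,[0,0,0],[0,0,0]]]'
python3 - <<'E'
from h import *
p,R,s=now()
A=np.array([.35,-.25,.30]);B=np.array([.37,.15,.30]);T=tray+[0,0,.09]
print(p,R.as_matrix()[:,1],rep(p,A,R),turn(R,Rtray),rep(A,B,Rtray),rep(B,T,Rtray))
E
```

```text
time_s: 13.72
position: [0.4244, -0.2966, 0.0145]
orientation: [-2.197, -2.242, 0.003]
wrist_force: [-1.0, 0.3, 0.0]
gripper_width: 0.638
gripper_force: 0.0
time_s: 14.22
position: [0.4244, -0.2965, 0.0143]
orientation: [-2.197, -2.242, 0.003]
wrist_force: [-0.9, 1.0, 3.3]
gripper_width: 0.376
gripper_force: 20.0
time_s: 14.98
position: [0.4263, -0.298, 0.2081]
orientation: [2.196, 2.241, -0.004]
wrist_force: [0.2, -0.3, -0.9]
gripper_width: 0.374
gripper_force: 20.0
[ 0.42626822 -0.29798347  0.20809569] [0.99979456 0.02024061 0.00107598] [ 49.1 -75.2 -92.2] [ 0.21  0.18 73.74] [ 138.8 -375.7    0. ] [121.4  20.3 202. ]
```

```bash
python3 -m jog '[[20,[12,-19,-31],[0,0,0]],[20,[12,-19,-31],[0,0,0]],[20,[12,-19,-30],[0,0,0]],[20,[13,-18,0],[0,0,8]],[20,[0,0,0],[0,0,9]],[20,[0,0,0],[0,0,9.5]],[20,[0,0,0],[0,0,9.5]],[20,[0,0,0],[0,0,9.5]],[20,[0,0,0],[0,0,9.5]],[20,[0,0,0],[0,0,9.5]]]'
python3 -m jog '[[20,[14,-37,0],[0,0,9]],[20,[14,-37,0],[0,0,0]],[20,[14,-37,0],[0,0,0]],[20,[14,-38,0],[0,0,0]],[20,[14,-38,0],[0,0,0]],[20,[14,-38,0],[0,0,0]],[20,[14,-38,0],[0,0,0]],[20,[14,-38,0],[0,0,0]],[20,[14,-37,0],[0,0,0]],[20,[13,-37,0],[0,0,0]]]'
python3 - <<'E'
from h import *
p,R,s=now();T=tray+[0,0,.07]
print(p,R.as_matrix()[:,1],turn(R,Rtray),rep(p,T,Rtray),s["gripper_width"])
E
```

```text
time_s: 16.23
position: [0.3486, -0.2485, 0.2943]
orientation: [-3.054, -0.714, 0.008]
wrist_force: [-0.3, 0.5, 0.1]
gripper_width: 0.376
gripper_force: 20.0
time_s: 17.48
position: [0.3608, 0.1515, 0.295]
orientation: [-3.102, -0.482, 0.01]
wrist_force: [0.6, 0.0, -0.1]
gripper_width: 0.371
gripper_force: 20.0
[0.36084249 0.15149582 0.2950272 ] [ 0.30347038 -0.95283594 -0.00306497] [-0.17  0.36  0.25] [129.7  24.4 217. ] 0.3714329807311566
```

```bash
python3 -m jog '[[20,[26,5,20],[0,0,0]],[20,[26,5,40],[0,0,0]],[20,[26,5,40],[0,0,0]],[20,[26,5,40],[0,0,0]],[20,[26,4,40],[0,0.4,0]],[20,[0,0,20],[0,0,0]],[20,[0,0,0],[0,0,0]],[20,[0,0,0],[0,0,0]]]'
python3 - <<'E'
from h import *
from rig import cams
import cv2
p,R,s=now()
print(p,R.as_matrix()[:,1],turn(R,Rtray),rep(p,tray,R),s["gripper_width"],proj("top",tray),proj("scene",tray))
im=cams.get_image("top")["color"][:,:,::-1]; im2=cams.get_image("scene")["color"][:,:,::-1]
o=np.zeros((600,800,3),np.uint8)
o[:,:400]=cv2.resize(im[195:295,205:272],(400,600),interpolation=cv2.INTER_CUBIC)
o[:,400:]=cv2.resize(im2[270:375,200:270],(400,600),interpolation=cv2.INTER_CUBIC)
cv2.imwrite("pics/t1.png",o)
E
```

```text
time_s: 18.48
position: [0.4921, 0.1671, 0.0965]
orientation: [-3.101, -0.482, -0.005]
wrist_force: [0.0, -0.2, 0.0]
gripper_width: 0.374
gripper_force: 20.0
[0.49205545 0.16712829 0.09651549] [ 0.30333506 -0.95288036 -0.00261811] [-0.15 -0.2   0.24] [-0.5  0.3 88.5] 0.37445775263865244 [246.36301201 243.34503507] [244.15920036 321.61592535]
```

View pics/t1.png

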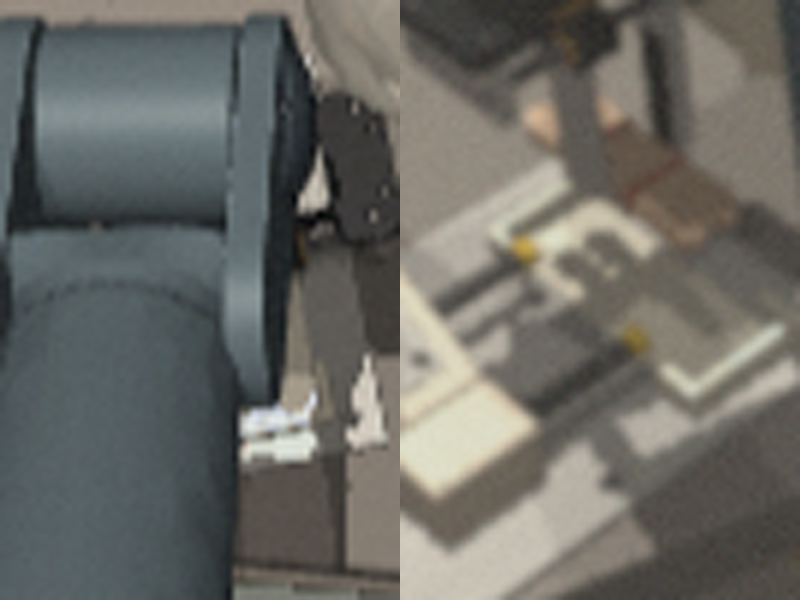

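The crop shows the bundle held over the tray centre and parallel to it. I'll lower it, release, and look.

```bash
python3 -m jog '[[20,[0,0,20],[0,0,0]],[20,[0,0,20],[0,0,0]],[20,[0,0,15],[0,0,0]],[20,[0,0,10],[0,0,0]],[20,[0,0,5],[0,0,0]],[20,[0,0,3],[0,0,0]],[20,[0,0,0],[0,0,0]],[20,[0,0,0],[0,0,0]]]'
```

```text
time_s: 19.58
position: [0.4927, 0.1674, 0.0236]
orientation: [-3.101, -0.482, -0.006]
wrist_force: [1.0, 0.6, 0.0]
gripper_width: 0.372
gripper_force: 20.0
```

```bash
python3 -m jog '[[20,[0,0,1],[0,0,0]],[50,[0,0,0],[0,0,0]],[50,[0,0,0],[0,0,0]],[50,[0,0,0],[0,0,0]],[50,[0,0,0],[0,0,0]],[50,[0,0,-15],[0,0,0]],[50,[0,0,-40],[0,0,0]],[50,[0,0,-50],[0,0,0]],[50,[0,0,-50],[0,0,0]]]'
python3 -m jog '[[50,[-15,0,-50],[0,0,0]],[50,[-40,0,-30],[0,0,0]],[50,[-40,0,0],[0,0,0]],[0,[-40,0,0],[0,0,0]],[0,[0,0,0],[0,0,0]]]'
python3 - <<'E'
from h import *
from rig import cams
import cv2
p,R,s=now()
print(p,s["time_s"],turn(R,Rknob),rep(p,knob+.15*ax,Rknob),rep(p,knob+.15*ax,R))
im=cams.get_image("top")["color"][:,:,::-1]; im2=cams.get_image("scene")["color"][:,:,::-1]
o=np.zeros((600,800,3),np.uint8)
o[:,:400]=cv2.resize(im[195:295,205:272],(400,600),interpolation=cv2.INTER_CUBIC)
o[:,400:]=cv2.resize(im2[270:375,200:270],(400,600),interpolation=cv2.INTER_CUBIC)
cv2.imwrite("pics/t2.png",o)
E
```

```text
time_s: 20.7
position: [0.4919, 0.1668, 0.1798]
orientation: [-3.101, -0.482, -0.006]
wrist_force: [1.5, 0.3, -0.3]
gripper_width: 0.535
gripper_force: 0.0
time_s: 21.32
position: [0.362, 0.1254, 0.2578]
orientation: [-3.102, -0.481, -0.01]
wrist_force: [0.4, -0.2, -0.3]
gripper_width: 0.358
gripper_force: 0.0
[0.36196185 0.12537573 0.25779011] 21.325 [-0.15 25.4   0.18] [  71.8 -152.4   64.7] [  93.1 -152.    27.9]
```

View pics/t2.png

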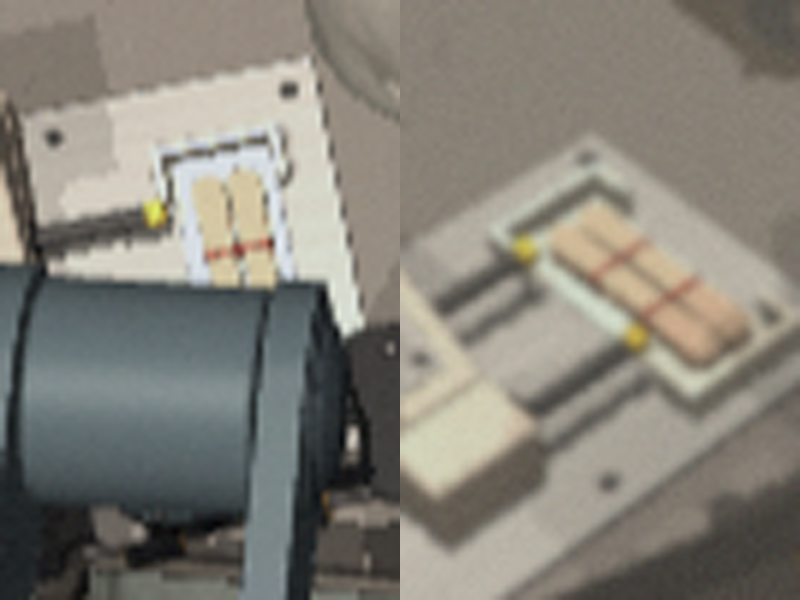

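The bundle lies flat in the tray, lengthwise, between the end walls; its red bands are at crop (620,260) and (675,295). Next I'll push the knob home with closed fingers.

```bash
python3 -m jog '[[0,[0,0,0],[0,6.4,0]],[0,[0,0,0],[0,6.4,0]],[0,[0,0,0],[0,6.4,0]],[0,[0,0,0],[0,6.3,0]],[0,[0,-30,0],[0,0,0]],[0,[18,-40,10],[0,0,0]],[0,[18,-41,15],[0,0,0]],[0,[18,-41,20],[0,0,0]],[0,[18,0,20],[0,0,0]],[0,[0,0,0],[0,0,0]]]' 20
python3 - <<'E'
from h import *
p,R,s=now()
print(turn(R,Rknob),rep(p,knob+.054*ax,R),s["gripper_width"])
E
```

```text
time_s: 22.68
position: [0.4061, 0.2995, 0.2285]
orientation: [-2.962, -0.461, -0.669]
wrist_force: [-0.2, 0.3, -0.6]
gripper_width: 0.005
gripper_force: 0.0
[-0.24  0.31  0.21] [ 0.2  0.9 93.3] 0.005319443631533141
```

```bash
python3 -m jog '[[0,[0,1,25],[0,0,0]],[0,[0,0,30],[0,0,0]],[0,[0,0,25],[0,0,0]],[0,[0,0,10],[0,0,0]],[0,[0,0,6],[0,0,0]],[0,[0,0,6],[0,0,0]],[0,[0,0,6],[0,0,0]],[0,[0,0,6],[0,0,0]],[0,[0,0,5],[0,0,0]],[0,[0,0,3],[0,0,0]]]'
python3 -m jog '[[0,[0,0,1],[0,0,0]],[0,[0,0,0],[0,0,0]]]'
python3 - <<'E'
from h import *
p,R,s=now()
print(rep(p,knob+.024*ax,R),R.inv().apply(s["wrist_force"]))
E
```

```text
time_s: 23.92
position: [0.4565, 0.3142, 0.1198]
orientation: [-2.96, -0.459, -0.675]
wrist_force: [0.6, 0.3, 0.3]
gripper_width: 0.003
gripper_force: 0.0
time_s: 24.18
position: [0.4567, 0.3143, 0.1194]
orientation: [-2.961, -0.459, -0.674]
wrist_force: [-3.7, -1.6, 4.5]
gripper_width: 0.004
gripper_force: 3.0
[-0.3 -0.5  2.2] [-1.71038189  0.37743699 -5.78399942]
```

```bash
python3 -m jog '[[0,[0,0,1.5],[0,0,0]],[0,[0,0,0],[0,0,0]],[0,[0,0,-20],[0,0,0]],[0,[0,0,-40],[0,0,0]],[0,[0,0,-50],[0,0,0]],[0,[0,0,-50],[0,0,0]],[0,[0,40,-40],[0,0,0]],[0,[-30,30,0],[0,0,0]],[0,[-30,0,0],[0,0,0]],[0,[0,0,0],[0,0,0]]]'
python3 - <<'E'
from h import *
from rig import cams
import cv2
im=cams.get_image("top")["color"][:,:,::-1]; im2=cams.get_image("scene")["color"][:,:,::-1]
o=np.zeros((600,800,3),np.uint8)
o[:,:400]=cv2.resize(im[195:295,145:272],(400,600),interpolation=cv2.INTER_CUBIC)
o[:,400:]=cv2.resize(im2[275:375,170:270],(400,600),interpolation=cv2.INTER_CUBIC)
cv2.imwrite("pics/f1.png",o)
E
```

```text
time_s: 25.42
position: [0.344, 0.2042, 0.271]
orientation: [-2.96, -0.458, -0.676]
wrist_force: [-0.2, -0.1, 0.5]
gripper_width: 0.002
gripper_force: 0.0
```

View pics/f1.png

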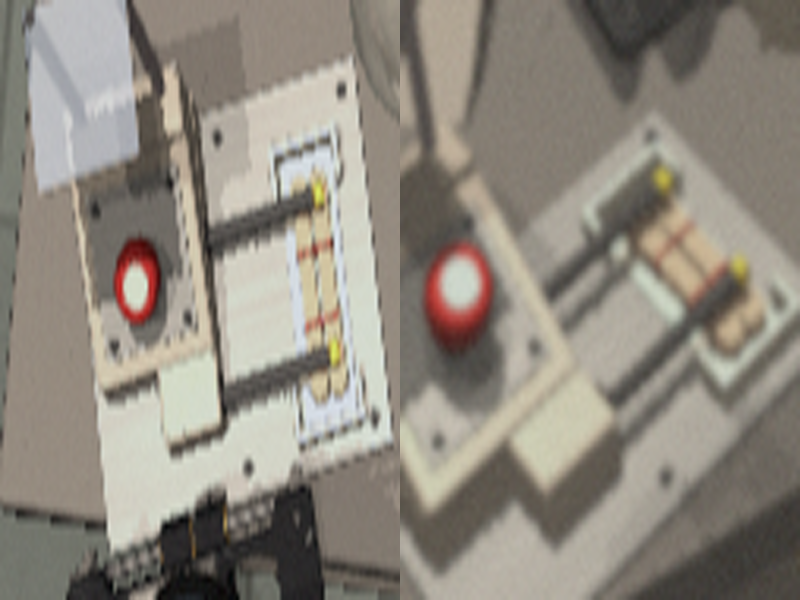

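The bar tips at (246,227.5) and (251.4,253.7) match their original closed places, and the bundle lies under the bars. I'm handing the job in.

```bash
python3 -c "
from rig import ticket
print(ticket.close_job())"
```

```text
the job is handed in; nothing more can be done
None
```

The red-banded bundle lies flat in the tray, the knob is home with the keeper bars closed over the bundle, and the job was handed in at about 25 s; no verdict came back.

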